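Seal-check the bottled fruit

ROBOT

A 7-joint arm with a two-finger parallel gripper is mounted at the origin on the work surface. World frame = base frame: x ahead of the robot, y to its left, z up, the work surface at z = 0. Lengths are in mm, angles in rad, forces in N, time in s.
With the tool pointing down it reaches from about 425 to 950 mm from the base axis. Payload 4.7 kg.
Tool frame: the origin (TCP) lies at the very end of the fingers, on their centre line; the grasp point (between the pads) lies bot.pinch_z behind it (bot.pinch_z is the distance from the TCP to the grasp point, in mm); z points along the fingers, y is the line along which they close (so a half turn about z gives the same grasp; the last joint's range is limited). The gripper opens to 87 mm and grips with 3 to 60 N. Pads are 19 mm wide; open, the fingers measure 117 mm over their backs; the gripper's body (75 mm by 190 mm) begins 51 mm behind the grasp point.
Start: joints at [-1.176, 0.469, -0.049, 1.532, 0.024, 1.141, -0.082], TCP at [277.541, 615.321, 222.573] pointing down, gripper open.
Joint ranges: [-2.59, 2.59], [-0.33, 1.99], [-1.39, 1.29], [0.1, 2.45], [-1.04, 4.18], [0.21, 1.99], [-2.66, 2.66]. Speed limits (rad/s): [2.57, 2.57, 3.14, 3.14, 3.14, 3.14, 3.14].

INTERFACE

Orientations are given as a unit quaternion [w, x, y, z].
In Python, from plant import readout, cams, job, bot gives the robot as it stands.
- The arm moves only by the tool play_rows, never from a script. Its argument "plan" is one flat list of numbers, 7 for each row, row after row: the turn, a rotation vector about the tool's x, y, z normalised to -1 to 1, where 1 is 0.1 rad, then the shift along the tool's x, y, z normalised to -1 to 1, where 1 is 30 mm, then the opening, from 0 (shut) to 1 (fully open). In form: [rx, ry, rz, tx, ty, tz, jaw, rx, ry, rz, tx, ty, tz, jaw, ...]. A call has 1 to 20 rows; each row shifts and turns the commanded pose from where the row before left it, along the tool's axes as they then stand; what a row does not reach is not made up. A row lasts 1/12 s, in which the tool goes at most 41.7 mm and 7.16 degrees, less where a joint would pass 70% of its speed; a pose out of reach is approached as far as the arm can. A call with a number of a shift or a turn outside -1 to 1 is refused whole. A call with a gripper value outside its range is refused whole. The fingers move at their own pace and stop on an object; the grip force is fixed at half the most. Time passes only in rows, so rows that do not move let the fingers close. It gives the time, the measured TCP pose, the force, the opening and the grip force at its end, in the units of the state.
- readout.observe(): the state, without advancing time (a new reading comes with each control period).
- cams.read_camera(name): name is "scene" or "top"; returns a dict with "image" (480x640x3 uint8, red, green, blue), "fx", "fy", "cx", "cy" (pixels), "world_from_camera" (4x4, takes a point from camera to world coordinates). Camera axes: x right, y up, looking along -z (the intrinsics and any distortion apply to the point x, -y, -z); pixel columns grow to the right and rows downward; lengths in mm; the calibration is good to about 2 mm. A picture is of the moment at which its call begins. There is no depth.
- job.hand_in(): hands the job in; it is judged then, once.
The state is a dict: "t": time; "joint_positions": joint angles; "dq": joint speeds; "joint_efforts": joint torques, N m; "eef_pos": TCP position; "tcp_rot": TCP orientation; "wrist_force": force on the tool from outside, world axes, zero at the start; "torque": the same for the moment, N m; "width": finger opening in mm; "finger_force": force on a finger pad.
Only numpy, scipy, OpenCV 4.12 (cv2) and the standard library are available. Lean on these libraries where they do the work, as an engineer would, in place of code of your own. Each camera call takes 0.05 s, during which the arm holds its last target. There are 200 camera calls.

TASK

Seal-check the two or three jars of bottled fruit on the black mat, one jar at a time, in the lid-colour order red, yellow, green, blue, skipping colours that are not there. For each jar screw the lid fully tight (clockwise), lift the jar clear of the worktop and lean it over to about 45 degrees, keep it there for two seconds, then bring it level and stand it gently, wholly on the wooden board, before starting on the next. At the end all the jars stand upright on the board with tight lids, and everything else is left where it was.

Things in the scene. Friction and masses are not known exactly. Their poses are not given: they have to be found in the camera images.
- mat: black rubber mat, 300 x 300 x 4 mm, fixed to the worktop, on which the jars start (unless knocked a little); origin at the centre of its underside
- board: brown wooden board, 300 (its x) x 300 (its y) x 12 mm, fixed flat on the worktop; origin at the centre of its underside, top face at z = 12 mm. Room for four jars in a 2 by 2 pattern, e.g. at x, y = +-72 mm
- jar_red: square glass jar of pale orange fruit with a red lid (may be absent), about 0.45 to 0.75 kg; body 62 x 62 mm and 58 mm high, then a round neck 44 mm across up to 74 mm, then the lid from 74 to 98 mm. Origin at the centre of its underside, z up through the lid. The lid can be gripped to lift and tilt the jar
- lid_red (a joint): screw lid of the red jar, captive (it turns but does not rise or come off): 0 = slack, 2.6 rad = fully tight, against its stop; grows as the lid turns clockwise seen from above; it starts 1.6 to 2.4 rad short of tight. Turning friction is only about 0.04 N m, so the jar stays put on the mat by its weight while the lid turns, until the stop is met (then the whole jar turns)
- lidtop_red (a point): centre of the top of the red lid, 98 mm above the jar's underside; the lid is a round disc 54 mm across and 24 mm high. It carries a white bar from its middle to its rim along this point's x axis; the lid is tight when that bar points to the white dot on the jar's shoulder (the jar's +x)
- jar_yellow: square glass jar of pale orange fruit with a yellow lid (may be absent), about 0.45 to 0.75 kg; body 62 x 62 mm and 58 mm high, then a round neck 44 mm across up to 74 mm, then the lid from 74 to 98 mm. Origin at the centre of its underside, z up through the lid. The lid can be gripped to lift and tilt the jar
- lid_yellow (a joint): screw lid of the yellow jar, captive (it turns but does not rise or come off): 0 = slack, 2.6 rad = fully tight, against its stop; grows as the lid turns clockwise seen from above; it starts 1.6 to 2.4 rad short of tight. Turning friction is only about 0.04 N m, so the jar stays put on the mat by its weight while the lid turns, until the stop is met (then the whole jar turns)
- lidtop_yellow (a point): centre of the top of the yellow lid, 98 mm above the jar's underside; the lid is a round disc 54 mm across and 24 mm high. It carries a white bar from its middle to its rim along this point's x axis; the lid is tight when that bar points to the white dot on the jar's shoulder (the jar's +x)
- jar_green: square glass jar of pale orange fruit with a green lid (may be absent), about 0.45 to 0.75 kg; body 62 x 62 mm and 58 mm high, then a round neck 44 mm across up to 74 mm, then the lid from 74 to 98 mm. Origin at the centre of its underside, z up through the lid. The lid can be gripped to lift and tilt the jar
- lid_green (a joint): screw lid of the green jar, captive (it turns but does not rise or come off): 0 = slack, 2.6 rad = fully tight, against its stop; grows as the lid turns clockwise seen from above; it starts 1.6 to 2.4 rad short of tight. Turning friction is only about 0.04 N m, so the jar stays put on the mat by its weight while the lid turns, until the stop is met (then the whole jar turns)
- lidtop_green (a point): centre of the top of the green lid, 98 mm above the jar's underside; the lid is a round disc 54 mm across and 24 mm high. It carries a white bar from its middle to its rim along this point's x axis; the lid is tight when that bar points to the white dot on the jar's shoulder (the jar's +x)
- jar_blue: square glass jar of pale orange fruit with a blue lid (may be absent), about 0.45 to 0.75 kg; body 62 x 62 mm and 58 mm high, then a round neck 44 mm across up to 74 mm, then the lid from 74 to 98 mm. Origin at the centre of its underside, z up through the lid. The lid can be gripped to lift and tilt the jar
- lid_blue (a joint): screw lid of the blue jar, captive (it turns but does not rise or come off): 0 = slack, 2.6 rad = fully tight, against its stop; grows as the lid turns clockwise seen from above; it starts 1.6 to 2.4 rad short of tight. Turning friction is only about 0.04 N m, so the jar stays put on the mat by its weight while the lid turns, until the stop is met (then the whole jar turns)
- lidtop_blue (a point): centre of the top of the blue lid, 98 mm above the jar's underside; the lid is a round disc 54 mm across and 24 mm high. It carries a white bar from its middle to its rim along this point's x axis; the lid is tight when that bar points to the white dot on the jar's shoulder (the jar's +x)
- ramekin: white ramekin 54 mm across, 35 mm high, a bystander, not to be disturbed; origin at its underside centre
- mug: blue mug 80 mm across, 90 mm high, a bystander, not to be disturbed; origin at its underside centre
- pepper_mill: dark wooden pepper mill 135 mm high, a bystander, not to be disturbed; origin at its underside centre
- oil_bottle: green oil bottle 60 mm across, 200 mm high, a bystander, not to be disturbed; origin at its underside centre
- wooden_spoon: wooden spoon lying flat, a bystander, not to be disturbed; origin at its underside middle
- tumbler: clear glass tumbler 68 mm across, 100 mm high, a bystander, not to be disturbed; origin at its underside centre
- spice_jar: small amber spice jar 44 mm across, 90 mm high, a bystander, not to be disturbed; origin at its underside centre

How it is judged (in metres and radians):
On the way, in this order (a step that is already met when the one before it is completed fails the run):
1. the red jar, lid tight (within 0.15 rad of its stop), is held clear of the worktop (underside above 40 mm) leaning 35 to 55 degrees for 1 s (value of joint lid_red above 2.45 rad and height (world z) of jar_red above 0.04 m and angle between jar_red's own z axis and vertical between 0.61 and 0.96 rad), for 1 s.
2. the red jar is level again and stands on the board (x of jar_red in the frame of board between -0.12 and 0.12 m and y of jar_red in the frame of board between -0.12 and 0.12 m and z of jar_red in the frame of board between 0.006 and 0.018 m and angle between jar_red's own z axis and vertical below 0.08 rad and linear speed of jar_red below 0.03 m/s), for 0.2 s.
3. the yellow jar, lid tight (within 0.15 rad of its stop), is held clear of the worktop (underside above 40 mm) leaning 35 to 55 degrees for 1 s (value of joint lid_yellow above 2.45 rad and height (world z) of jar_yellow above 0.04 m and angle between jar_yellow's own z axis and vertical between 0.61 and 0.96 rad), for 1 s.
4. the yellow jar is level again and stands on the board (x of jar_yellow in the frame of board between -0.12 and 0.12 m and y of jar_yellow in the frame of board between -0.12 and 0.12 m and z of jar_yellow in the frame of board between 0.006 and 0.018 m and angle between jar_yellow's own z axis and vertical below 0.08 rad and linear speed of jar_yellow below 0.03 m/s), for 0.2 s.
5. the green jar, lid tight (within 0.15 rad of its stop), is held clear of the worktop (underside above 40 mm) leaning 35 to 55 degrees for 1 s (value of joint lid_green above 2.45 rad and height (world z) of jar_green above 0.04 m and angle between jar_green's own z axis and vertical between 0.61 and 0.96 rad), for 1 s.
6. the green jar is level again and stands on the board (x of jar_green in the frame of board between -0.12 and 0.12 m and y of jar_green in the frame of board between -0.12 and 0.12 m and z of jar_green in the frame of board between 0.006 and 0.018 m and angle between jar_green's own z axis and vertical below 0.08 rad and linear speed of jar_green below 0.03 m/s), for 0.2 s.
7. the blue jar, lid tight (within 0.15 rad of its stop), is held clear of the worktop (underside above 40 mm) leaning 35 to 55 degrees for 1 s (value of joint lid_blue above 2.45 rad and height (world z) of jar_blue above 0.04 m and angle between jar_blue's own z axis and vertical between 0.61 and 0.96 rad), for 1 s.
8. the blue jar is level again and stands on the board (x of jar_blue in the frame of board between -0.12 and 0.12 m and y of jar_blue in the frame of board between -0.12 and 0.12 m and z of jar_blue in the frame of board between 0.006 and 0.018 m and angle between jar_blue's own z axis and vertical below 0.08 rad and linear speed of jar_blue below 0.03 m/s), for 0.2 s.
At the end, for the whole second after the job is handed in: every jar that is present stands at rest on the board (centre within 120 mm of the board's middle along both its axes, underside within 6 mm of its top), upright within 0.08 rad, its lid within 0.15 rad of fully tight (all of step 2 and all of step 4 and all of step 6 and all of step 8 and value of joint each of lid_red, lid_yellow, lid_green, lid_blue above 2.45 rad); the robot touches nothing.
It fails at once if a bystander is moved by more than 50 mm (distance of any of ramekin, mug, pepper_mill, oil_bottle, wooden_spoon, tumbler, spice_jar from where it was at the start of the episode above 0.05 m).
It fails at once if a jar is dropped or banged on the board (over 80 N) (contact force between any of jar_red, jar_yellow, jar_green, jar_blue and board above 80 N).
Of jar_red, jar_yellow, jar_green, jar_blue only 2 to 3 are there at a start; the rules pass over those that are not, and their reading is None.
At some moment in a run one of jar_red, jar_yellow, jar_green, jar_blue may be knocked a few centimetres aside while the robot is not near it.
It also fails if it takes over 210 s, if anything falls off the work surface, if the arm or the gripper's body presses on something with over 40 N, if the wrist force passes 120 N, or if a joint passes its speed limit or range.

## Working session

There is one attempt and no reset: what is moved stays moved. The work goes in short steps, Python scripts to look and compute and a tool call to move; the robot and the scene stay as the last step left them, time stands still between calls to the robot, and variables do not carry over. Pictures are saved under pics/ and viewed, at most 14 in all, crops included, and the job is handed in when it is done.

Besides the shell and the picture viewer there is one more tool, called after "Emit:" as name(argument=value, ...) on one line, values as JSON. play_rows: Moves the arm, as the interface text tells. Its arguments: {"type":"object","properties":{"plan":{"type":"array","items":{"type":"number","minimum":-1,"maximum":1}}},"required":["plan"]}

```bash
ls; mkdir -p pics
python3 - <<'E'
from plant import readout,cams,job,bot
import cv2
s=readout.observe()
for k,v in s.items(): print(k,v)
print(bot.pinch_z)
for n in("scene","top"):
    c=cams.read_camera(n); cv2.imwrite(f"pics/{n}0.png",c["image"][:,:,::-1]); print(n,c["fx"],c["fy"],c["cx"],c["cy"],c["world_from_camera"],[k for k in c])
E
```

```text
pics
t 0.0
joint_positions [-1.17590226  0.46943507 -0.04856462  1.53369678  0.0240916   1.14101039
 -0.08228967]
dq [ 0.00138491  0.00170779 -0.00035445 -0.00090828  0.00056808  0.00045038
  0.00014959]
joint_efforts [ 5.05718417e-04 -5.07979703e+01 -8.09407211e-02 -2.36158240e+01
 -6.16133586e-02  3.79371818e-02  1.64106082e-04]
eef_pos [277.33108725 614.73053592 221.50243585]
tcp_rot [-1.67703148e-04  2.10309178e-01  9.77634433e-01 -9.67765974e-04]
wrist_force [ 0.08297329 -0.62108455  0.80701147]
torque [-0.02375345 -0.05913231  0.0246548 ]
finger_force 0.0
width 86.96450032194056
18.700000000000003
scene 447.22795545307577 447.22795545307577 321.9189361801626 240.58521265183668 [[ 6.89219224e-01 -6.01222884e-01  4.04361107e-01  1.00949260e+03]
 [ 7.24382065e-01  5.59651503e-01 -4.02567783e-01 -4.34162940e+02]
 [ 1.57316623e-02  5.70369389e-01  8.21237648e-01  9.43980454e+02]
 [ 0.00000000e+00  0.00000000e+00  0.00000000e+00  1.00000000e+00]] ['image', 'fx', 'fy', 'cx', 'cy', 'world_from_camera']
top 498.9744380147318 498.9744380147318 321.97077979623396 230.1959699634603 [[ 8.66041198e-03  9.92464825e-01 -1.22223437e-01  4.00207037e+02]
 [-9.99815696e-01  1.06885400e-02  1.59477120e-02  1.63349293e+01]
 [ 1.71339333e-02  1.22062797e-01  9.92374477e-01  1.47024875e+03]
 [ 0.00000000e+00  0.00000000e+00  0.00000000e+00  1.00000000e+00]] ['image', 'fx', 'fy', 'cx', 'cy', 'world_from_camera']
```

View pics/top0.png

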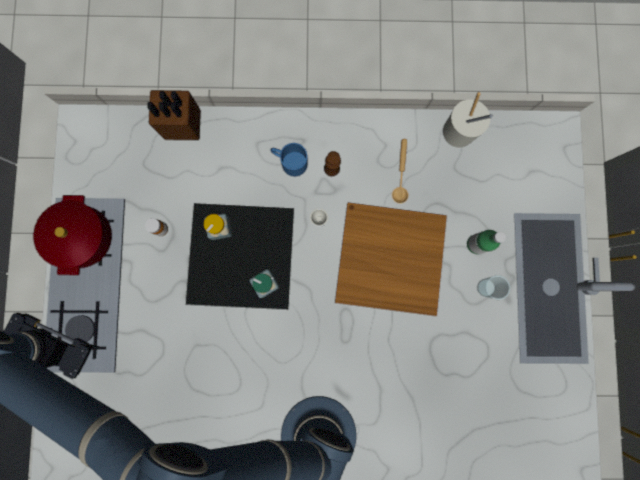

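View pics/scene0.png

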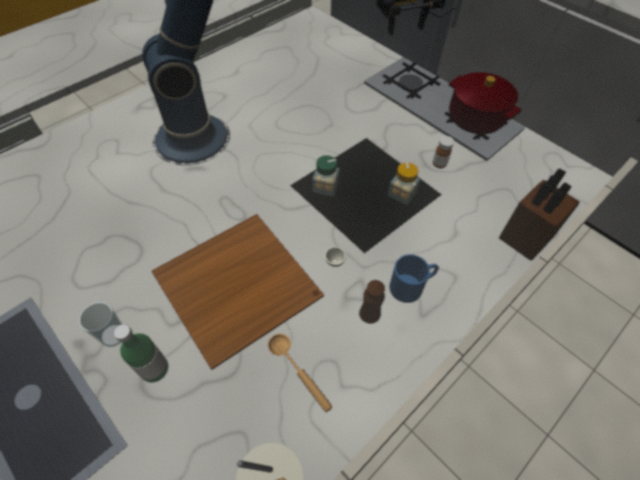

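Top view: yellow lid near (214,225), green lid near (263,282) on the mat; board spans about (336–447, 203–315). No red or blue jar (the red thing is a pot on the hob). The spice jar is at (156,227), well clear. Now I'll measure.

```bash
cat > h.py <<'E'
from plant import readout,cams,job,bot
import numpy as np,cv2
from scipy.spatial.transform import Rotation as R
def ray(c,uv):
    T=c["world_from_camera"]; d=T[:3,:3]@np.array([(uv[0]-c["cx"])/c["fx"],-(uv[1]-c["cy"])/c["fy"],-1.]); return T[:3,3],d
def onz(c,uv,z):
    o,d=ray(c,uv); return o+d*(z-o[2])/d[2]
def proj(c,p):
    T=c["world_from_camera"]; q=T[:3,:3].T@(np.asarray(p,float)-T[:3,3]); return np.array([c["cx"]-c["fx"]*q[0]/q[2], c["cy"]+c["fy"]*q[1]/q[2]])
def two(a,ua,b,ub):
    o1,d1=ray(a,ua);o2,d2=ray(b,ub); s=np.linalg.lstsq(np.c_[d1,-d2],o2-o1,rcond=None)[0]
    p,q=o1+d1*s[0],o2+d2*s[1]; return (p+q)/2,np.linalg.norm(p-q)
HUE={"yellow":(18,34,150),"green":(70,90,90)}
def lid(c,col,box):
    x0,y0,x1,y1=box; hsv=cv2.cvtColor(c["image"],cv2.COLOR_RGB2HSV); lo,hi,s=HUE[col]
    m=cv2.inRange(hsv,(lo,s,40),(hi,255,255)); k=np.zeros_like(m); k[y0:y1,x0:x1]=m[y0:y1,x0:x1]
    cs=cv2.findContours(k,cv2.RETR_EXTERNAL,cv2.CHAIN_APPROX_NONE)[0]; b=max(cs,key=cv2.contourArea)
    return cv2.minEnclosingCircle(cv2.convexHull(b)),cv2.boundingRect(b)
def pose():
    s=readout.observe(); q=s["tcp_rot"]; return np.array(s["eef_pos"]),R.from_quat([*q[1:],q[0]]),s
def crop(c,u,v,r,name,f=8):
    u,v=int(u),int(v); cv2.imwrite("pics/"+name,cv2.resize(c["image"][v-r:v+r,u-r:u+r,::-1],None,fx=f,fy=f,interpolation=cv2.INTER_CUBIC))
E
python3 - <<'E'
from h import *
print([x for x in dir(bot) if x[0]!='_'])
t=cams.read_camera("top");s=cams.read_camera("scene")
for col,bt,bs in(("yellow",(190,205,245,245),(385,155,425,190)),("green",(245,260,285,305),(310,145,345,180))):
    (ut,rt),B=lid(t,col,bt);(us,rs),Bs=lid(s,col,bs)
    print(col,ut,rt,B,us,rs,Bs,onz(t,ut,98),onz(s,us,90),two(t,ut,s,us))
hsv=cv2.cvtColor(t["image"],cv2.COLOR_RGB2HSV)
m=cv2.inRange(hsv,(5,90,60),(25,255,230));m[:,:320]=0;m[:,460:]=0;m[:195]=0
b=max(cv2.findContours(m,cv2.RETR_EXTERNAL,cv2.CHAIN_APPROX_NONE)[0],key=cv2.contourArea);r=cv2.minAreaRect(b)
print("board",onz(t,r[0],12),[onz(t,p,12).round() for p in cv2.boxPoints(r)])
a=t["image"][200:310,180:300,::-1]
cv2.imwrite("pics/mat0.png",cv2.resize(a,None,fx=5,fy=5,interpolation=cv2.INTER_CUBIC))
P,Q,_=pose();print(Q.as_matrix().round(3))
E
```

```text
['IKError', 'pinch_z']
yellow (212.96853637695312, 223.5489501953125) 10.549097061157227 (203, 213, 21, 21) (406.770263671875, 170.31080627441406) 10.253011703491211 (397, 164, 21, 17) [584.48947314 295.90212214  98.        ] [578.10121402 301.8094895   90.        ] (array([583.47319132, 294.79918231,  99.30887345]), np.float64(2.3066049113022413))
green (261.4956359863281, 282.5611267089844) 9.88156509399414 (252, 273, 20, 19) (326.3333435058594, 163.0) 7.923352241516113 (319, 158, 16, 11) [423.39300855 158.16595021  98.        ] [416.00589016 165.17510765  90.        ] (array([423.31650784, 157.86853206, 100.47443965]), np.float64(0.10800169800916685))
board [ 497.84428877 -211.77866932   12.        ] [array([369., -46.,  12.]), array([664., -81.,  12.]), array([ 630., -382.,   12.]), array([ 336., -339.,   12.])]
[[-0.912  0.411 -0.   ]
 [ 0.411  0.912 -0.001]
 [-0.    -0.001 -1.   ]]
```

View pics/mat0.png

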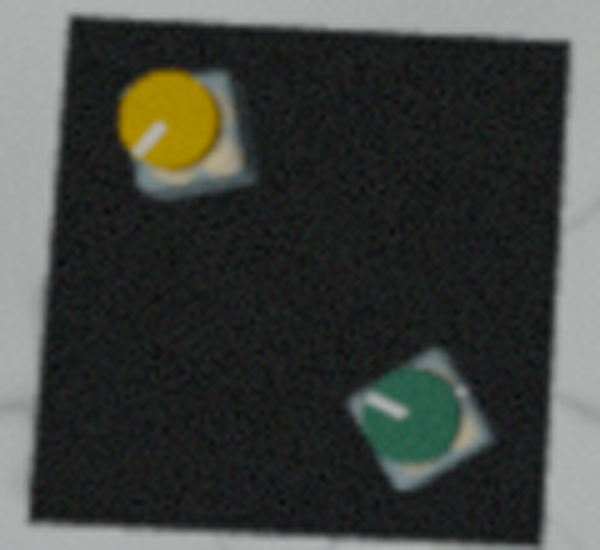

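Emit:
play_rows(plan=[0,0,0,-0.98,-0.4,0,1,0,0,0,-0.98,-0.4,0,1,0,0,0,-0.98,-0.4,0,1,0,0,0,-0.98,-0.4,0,1,0,0,0,-0.98,-0.4,0,1,0,0,0,-0.98,-0.4,0,1,0,0,0,-0.98,-0.4,0,1,0,0,0,-0.98,-0.4,0,1,0,0,0,-0.98,-0.4,0,1,0,0,0,-0.98,-0.4,0,1,0,0,0,-0.98,-0.4,0,1,0,0,0,-0.98,-0.4,0,1,0,0,0,-0.98,-0.4,0,1,0,0,0,-0.98,-0.4,0,1,0,0,-1,0,0,0,1,0,0,-1,0,0,0,1,0,0,-1,0,0,0,1,0,0,-1,0,0,0,1,0,0,-1,0,0,0,1,0,0,0,0,0,0,1])

```text
t: 1.87
eef_pos: [583.6, 292.7, 222.3]
tcp_rot: [-0.0, -0.039, 0.999, 0.0]
wrist_force: [-0.6, -0.9, 0.0]
width: 86.8
finger_force: 0.0
```

```bash
cat >> h.py <<'E'
def go(x,y,z):
    "report joints and tool-frame shift (in row units of 30 mm) to a TCP target"
    P,Q,s=pose(); d=Q.inv().apply(np.array([x,y,z])-P)/30
    print("t",s["t"],"P",P.round(1),"zaxis",Q.apply([0,0,1]).round(3),"xang",np.degrees(np.arctan2(*Q.apply([1,0,0])[1::-1])).round(1),"j",np.round(s["joint_positions"],2),"w",round(s["width"],1),"shift units",d.round(2),"F",np.round(s["wrist_force"],1))
    return d
E
python3 -c "
from h import *
go(584,295,71)"
```

```text
t 1.8667 P [583.6 292.7 222.3] zaxis [-0.001  0.    -1.   ] xang -175.5 j [-0.51  0.43 -0.03  1.59  0.02  1.12  1.11] w 86.8 shift units [-0.02  0.07  5.04] F [-0.6 -0.9  0. ]
```

Emit:
play_rows(plan=[0,0,0,0,0.07,1,1,0,0,0,0,0,1,1,0,0,0,0,0,1,1,0,0,0,0,0,1,1,0,0,0,0,0,0.5,1,0,0,0,0,0,0.5,1,0,0,0,0,0,0,1,0,0,0,0,0,0,0,0,0,0,0,0,0,0,0,0,0,0,0,0,0,0,0,0,0,0,0,0,0,0,0,0,0,0,0,0,0,0,0,0,0,0,0,0,0,0,0,0,0])

```text
t: 3.03
eef_pos: [583.7, 295.9, 73.2]
tcp_rot: [0.001, -0.038, 0.999, 0.001]
wrist_force: [0.4, 0.4, 2.2]
width: 53.3
finger_force: 30.0
```

Emit:
play_rows(plan=[0,0,1,0,0,0,0,0,0,1,0,0,0,0,0,0,1,0,0,0,0,0,0,1,0,0,0,0,0,0,1,0,0,0,0,0,0,1,0,0,0,0,0,0,1,0,0,0,0,0,0,1,0,0,0,0,0,0,1,0,0,0,0,0,0,1,0,0,0,0,0,0,1,0,0,0,0,0,0,1,0,0,0,0,0,0,1,0,0,0,0,0,0,1,0,0,0,0,0,0,1,0,0,0,0,0,0,1,0,0,0,0,0,0,1,0,0,0,0,0,0,1,0,0,0,0,0,0,1,0,0,0,0,0,0,0,0,0,0,0])

```text
t: 4.7
eef_pos: [584.7, 294.6, 73.2]
tcp_rot: [0.001, 0.791, 0.611, 0.001]
wrist_force: [1.4, -1.1, 2.3]
width: 53.2
finger_force: 30.0
```

Emit:
play_rows(plan=[0,0,0.6,0,0,0,0,0,0,0.6,0,0,0,0,0,0,0.6,0,0,0,0,0,0,0.6,0,0,0,0,0,0,0.6,0,0,0,0,0,0,0.6,0,0,0,0,0,0,0.6,0,0,0,0,0,0,0.6,0,0,0,0,0,0,0.6,0,0,0,0,0,0,0,0,0,0,0])

```text
t: 5.53
eef_pos: [584.1, 294.1, 73.2]
tcp_rot: [0.001, 0.925, 0.38, 0.0]
wrist_force: [0.0, -1.7, 5.1]
width: 53.7
finger_force: 30.0
```

```bash
python3 -c "
from h import *
go(584,295,71);print(pose()[2]['torque'])"
```

```text
t 5.5333 P [584.1 294.1  73.2] zaxis [ 0.001 -0.001 -1.   ] xang 44.6 j [-0.94  0.65  0.6   1.75 -0.46  0.89 -0.94] w 53.7 shift units [ 0.02 -0.02  0.07] F [ 0.  -1.7  5.1]
[-0.59419885  0.07357008 -0.02550809]
```

Emit:
play_rows(plan=[0,0,0,0,0,-0.3,0,0,0,0,0,0,-0.6,0,0,0,0,0,0,-1,0,0,0,0,0,0,-1,0,0,0,0,0,0,-1,0,0,0,0,0,0,-1,0,0,0,0,0,0,-1,0,0,0,0,0,0,-0.6,0,0,0,0,0,0,-0.3,0,0,0,0,0,0,0,0])

```text
t: 6.37
eef_pos: [583.4, 295.5, 277.6]
tcp_rot: [-0.001, 0.925, 0.38, 0.001]
wrist_force: [0.2, -0.5, -7.3]
width: 53.6
finger_force: 30.0
```

```bash
python3 -c "
from h import *
d=go(584,295,271);print(pose()[2]['torque'])
t=cams.read_camera('top');s=cams.read_camera('scene')
a=s['image'][80:260,300:500,::-1];b=t['image'][130:310,130:330,::-1]
cv2.imwrite('pics/lift1.png',cv2.resize(np.hstack([a,b]),None,fx=2,fy=2,interpolation=cv2.INTER_CUBIC))"
```

```text
t 6.3667 P [583.4 295.5 277.6] zaxis [ 0.001  0.002 -1.   ] xang 44.7 j [-1.02  0.46  0.71  1.55 -0.31  1.25 -1.05] w 53.6 shift units [0.   0.03 0.22] F [ 0.2 -0.5 -7.3]
[-0.01355706 -0.05390832 -0.09808551]
```

View pics/lift1.png

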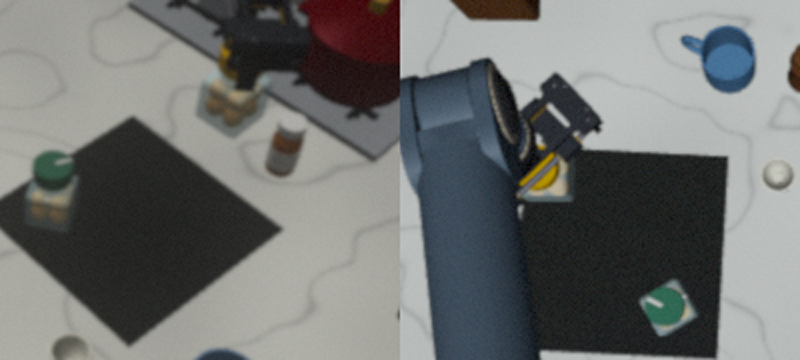

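Jar hangs level from the lid, and its body has turned ~0.2 rad (as expected after meeting the stop). Green is untouched at crop (668,306). Now I'll rotate the wrist and lean it over.

Emit:
play_rows(plan=[0,0,-1,0,0,0,0,0,0,-1,0,0,0,0,0,0,-1,0,0,0,0,0,0,-1,0,0,0,0,0,0,-1,0,0,0,0,0,0,-1,0,0,0,0,0,0,-1,0,0,0,0,0,0,-1,0,0,0,0,0,0,-1,0,0,0,0,0,0,-1,0,0,0,0,0,0,-1,0,0,0,0,0,0,-1,0,0,0,0,0,0,-0.6,0,0,0,0,0,0,0,0,0,0,0])

```text
t: 7.63
eef_pos: [582.1, 294.5, 273.5]
tcp_rot: [-0.001, 0.524, 0.852, -0.002]
wrist_force: [0.0, 0.5, -7.5]
width: 53.5
finger_force: 30.0
```

Emit:
play_rows(plan=[-0.5,0,0,0,0,0,0,-0.5,0,0,0,0,0,0,-0.5,0,0,0,0,0,0,-0.5,0,0,0,0,0,0,-0.5,0,0,0,0,0,0,-0.5,0,0,0,0,0,0,-0.5,0,0,0,0,0,0,-0.5,0,0,0,0,0,0,-0.5,0,0,0,0,0,0,-0.5,0,0,0,0,0,0,-0.5,0,0,0,0,0,0,-0.5,0,0,0,0,0,0,-0.5,0,0,0,0,0,0,-0.5,0,0,0,0,0,0,-0.5,0,0,0,0,0,0,-0.5,0,0,0,0,0,0,0,0,0,0,0,0,0])

```text
t: 9.05
eef_pos: [581.3, 289.0, 266.1]
tcp_rot: [0.185, 0.494, 0.799, 0.288]
wrist_force: [-0.7, 0.2, -7.3]
width: 53.3
finger_force: 30.0
```

```bash
python3 -c "
from h import *
d=go(584,295,271);print(pose()[2]['torque'])
t=cams.read_camera('top');s=cams.read_camera('scene')
a=s['image'][40:240,320:520,::-1];b=t['image'][110:310,100:300,::-1]
cv2.imwrite('pics/tilt1.png',cv2.resize(np.hstack([a,b]),None,fx=2,fy=2,interpolation=cv2.INTER_CUBIC))"
```

```text
t 9.05 P [581.3 289.  266.1] zaxis [ 0.58   0.279 -0.765] xang 116.4 j [-0.67  0.13  0.11  2.09  0.25  0.24 -0.31] w 53.3 shift units [ 0.14  0.24 -0.02] F [-0.7  0.2 -7.3]
[-0.86902813  1.83655476  0.04679208]
```

View pics/tilt1.png

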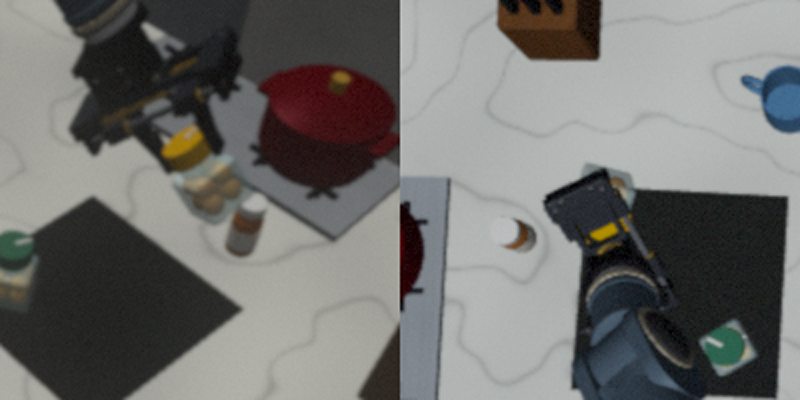

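Lean measured 40° (j6 at its limit), and the jar follows the tool in both views. I'll raise it a little to free the wrist, bring the lean nearer 45°, and hold.

Emit:
play_rows(plan=[0,0,0,0,0.64,-0.77,0,0,0,0,0,0.64,-0.77,0,0,0,0,0,0.64,-0.77,0,0,0,0,0,0.64,-0.77,0,0,0,0,0,0,0,0,-0.3,0,0,0,0,0,0,-0.3,0,0,0,0,0,0,0,0,0,0,0,0,0,0,0,0,0,0,0,0])

```text
t: 9.9
eef_pos: [581.0, 290.5, 387.6]
tcp_rot: [0.201, 0.487, 0.79, 0.314]
wrist_force: [0.3, 0.6, -6.5]
width: 53.0
finger_force: 30.0
```

```bash
python3 -c "
from h import *
d=go(584,295,271)"
```

```text
t 9.9 P [581.  290.5 387.6] zaxis [ 0.623  0.3   -0.722] xang 116.4 j [-0.66 -0.01  0.09  1.97  0.2   0.43 -0.25] w 53.0 shift units [ 0.13 -2.57  2.91] F [ 0.3  0.6 -6.5]
```

Emit:
play_rows(plan=[0,0,0,0,0,0,0,0,0,0,0,0,0,0,0,0,0,0,0,0,0,0,0,0,0,0,0,0,0,0,0,0,0,0,0,0,0,0,0,0,0,0,0,0,0,0,0,0,0,0,0,0,0,0,0,0,0,0,0,0,0,0,0,0,0,0,0,0,0,0,0,0,0,0,0,0,0,0,0,0,0,0,0,0,0,0,0,0,0,0,0,0,0,0,0,0,0,0,0,0,0,0,0,0,0,0,0,0,0,0,0,0,0,0,0,0,0,0,0,0,0,0,0,0,0,0,0,0,0,0,0,0,0,0,0,0,0,0,0,0])

```text
t: 11.57
eef_pos: [582.1, 291.2, 391.0]
tcp_rot: [0.202, 0.487, 0.789, 0.316]
wrist_force: [0.2, -0.2, -5.3]
width: 53.6
finger_force: 30.0
```

Emit:
play_rows(plan=[0,0,0,0,0,0,0,0,0,0,0,0,0,0,0,0,0,0,0,0,0,0,0,0,0,0,0,0,0.6,0,0,0,0,0,0,0.6,0,0,0,0,0,0,0.6,0,0,0,0,0,0,0.6,0,0,0,0,0,0,0.6,0,0,0,0,0,0,0.6,0,0,0,0,0,0,0.6,0,0,0,0,0,0,0.6,0,0,0,0,0,0,0.6,0,0,0,0,0,0,0.6,0,0,0,0,0,0,0.6,0,0,0,0,0,0,0.6,0,0,0,0,0,0,0.4,0,0,0,0,0,0,0,0,0,0,0,0,0])

```text
t: 13.07
eef_pos: [584.7, 292.7, 390.2]
tcp_rot: [0.008, 0.527, 0.85, 0.002]
wrist_force: [0.1, -0.4, -6.8]
width: 53.0
finger_force: 30.0
```

```bash
python3 -c "
from h import *
d=go(573,-170,200); P,Q,s=pose()
print((Q.inv()*R.from_matrix(np.c_[Q.apply([1,0,0])*[1,1,0],Q.apply([0,1,0])*[1,1,0],[0,0,-1]])).as_rotvec()/0.1)"
```

```text
t 13.0667 P [584.7 292.7 390.2] zaxis [ 0.016 -0.005 -1.   ] xang 116.4 j [-0.62  0.34  0.12  1.35 -0.03  1.44 -0.04] w 53.0 shift units [-13.57  -7.3    6.4 ] F [ 0.1 -0.4 -6.8]
[1.27216334e-01 1.13665570e-01 5.55118244e-15]
```

Emit:
play_rows(plan=[0.13,0.11,0,-0.2,-0.1,0,0,0,0,0,-0.5,-0.25,0,0,0,0,0,-0.8,-0.43,0,0,0,0,0,-0.8,-0.43,0,0,0,0,0,-0.8,-0.43,0.2,0,0,0,0,-0.8,-0.43,0.2,0,0,0,0,-0.8,-0.43,0.2,0,0,0,0,-0.8,-0.43,0.2,0,0,0,0,-0.8,-0.43,0.4,0,0,0,0,-0.8,-0.43,0.4,0,0,0,0,-0.8,-0.43,0.4,0,0,0,0,-0.8,-0.43,0.4,0,0,0,0,-0.8,-0.43,0.4,0,0,0,0,-0.8,-0.43,0.4,0,0,0,0,-0.8,-0.43,0.5,0,0,0,0,-0.8,-0.43,0.5,0,0,0,0,-0.8,-0.43,0.5,0,0,0,0,-0.8,-0.43,0.5,0,0,0,0,-0.1,-0.05,0.5,0,0,0,0,0,0,0,0])

```text
t: 14.73
eef_pos: [563.5, -176.7, 218.7]
tcp_rot: [-0.002, 0.53, 0.848, -0.003]
wrist_force: [-2.0, 1.3, -7.2]
width: 53.5
finger_force: 30.0
```

```bash
python3 -c "
from h import *
d=go(573,-170,81); P,Q,s=pose()
print((Q.inv()*R.from_matrix(np.c_[Q.apply([1,0,0])*[1,1,0],Q.apply([0,1,0])*[1,1,0],[0,0,-1]])).as_rotvec()/0.1)
t=cams.read_camera('top');s=cams.read_camera('scene')
a=s['image'][150:350,110:310,::-1];b=t['image'][160:360,270:470,::-1]
cv2.imwrite('pics/place1.png',cv2.resize(np.hstack([a,b]),None,fx=2,fy=2,interpolation=cv2.INTER_CUBIC))"
```

```text
t 14.7333 P [ 563.5 -176.7  218.7] zaxis [-0.007 -0.003 -1.   ] xang 116.0 j [-0.02  0.34  0.32  1.76 -0.12  1.07  0.8 ] w 53.5 shift units [0.06 0.42 4.59] F [-2.   1.3 -7.2]
[-7.45294741e-02 -1.94585389e-03  2.22045119e-15]
```

View pics/place1.png

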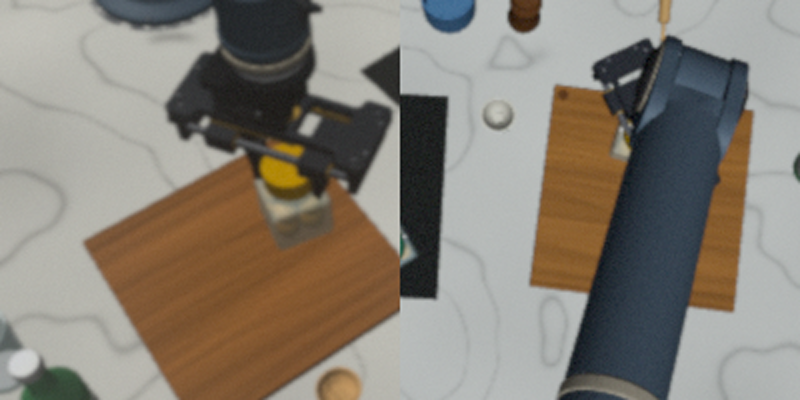

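Emit:
play_rows(plan=[-0.07,0,0,0.06,0.42,0.4,0,0,0,0,0,0,0.8,0,0,0,0,0,0,0.8,0,0,0,0,0,0,0.8,0,0,0,0,0,0,0.6,0,0,0,0,0,0,0.4,0,0,0,0,0,0,0.2,0,0,0,0,0,0,0.1,0,0,0,0,0,0,0,0,0,0,0,0,0,0,0])

```text
t: 15.67
eef_pos: [579.4, -164.3, 98.8]
tcp_rot: [0.002, 0.527, 0.85, 0.002]
wrist_force: [0.3, -0.3, -6.1]
width: 53.5
finger_force: 30.0
```

```bash
python3 -c "
from h import *
d=go(573,-170,81); P,Q,s=pose()
print((Q.inv()*R.from_matrix(np.c_[Q.apply([1,0,0])*[1,1,0],Q.apply([0,1,0])*[1,1,0],[0,0,-1]])).as_rotvec()/0.1)"
```

```text
t 15.6667 P [ 579.4 -164.3   98.8] zaxis [ 0.006  0.001 -1.   ] xang 116.4 j [-0.    0.49  0.28  1.85 -0.18  0.82  0.83] w 53.5 shift units [-0.07 -0.28  0.59] F [ 0.3 -0.3 -6.1]
[ 5.69243057e-02  1.40817381e-02 -1.11022462e-15]
```

Emit:
play_rows(plan=[0.05,0,0,0,-0.2,0.1,0,0,0,0,0,0,0.1,0,0,0,0,0,0,0.06,0,0,0,0,0,0,0.05,0,0,0,0,0,0,0.05,0,0,0,0,0,0,0.04,0,0,0,0,0,0,0.04,0,0,0,0,0,0,0.04,0,0,0,0,0,0,0.04,0,0,0,0,0,0,0,0,0,0,0,0,0,0,0])

```text
t: 16.58
eef_pos: [573.0, -166.9, 82.0]
tcp_rot: [-0.0, 0.527, 0.85, -0.001]
wrist_force: [0.3, 0.1, -5.6]
width: 53.2
finger_force: 30.0
```

Emit:
play_rows(plan=[0,0,0,0,0,0.04,0,0,0,0,0,0,0.04,0,0,0,0,0,0,0,0])

```text
t: 16.83
eef_pos: [573.4, -168.1, 81.3]
tcp_rot: [0.001, 0.527, 0.85, -0.001]
wrist_force: [-2.3, -1.7, 4.8]
width: 53.4
finger_force: 30.0
```

Contact made at low force; I'll release, go up, and head toward the green jar.

Emit:
play_rows(plan=[0,0,0,0,0,0,0.8,0,0,0,0,0,0,1,0,0,0,0,0,0,1,0,0,0,0,0,0,1,0,0,0,0,0,0,1,0,0,0,0,0,0,1,0,0,0,0,0,-0.5,1,0,0,0,0,0,-0.8,1,0,0,0,0,0,-1,1,0,0,0,0,0,-1,1,0,0,0,0,0,-1,1,0,0,0,0,0,-0.5,1,0,0,0,0,0,0,1])

```text
t: 17.92
eef_pos: [575.4, -167.5, 227.9]
tcp_rot: [0.003, 0.527, 0.85, 0.001]
wrist_force: [0.3, -0.4, -0.4]
width: 87.4
finger_force: 0.0
```

```bash
python3 -c "
from h import *
d=go(423,158,220)"
```

```text
t 17.9167 P [ 575.4 -167.5  227.9] zaxis [ 0.007 -0.002 -1.   ] xang 116.4 j [-0.03  0.34  0.32  1.74 -0.12  1.08  0.79] w 87.4 shift units [11.98  0.28  0.21] F [ 0.3 -0.4 -0.4]
```

Emit:
play_rows(plan=[0,0,0,0.5,0,0,1,0,0,0,1,0.03,0,1,0,0,0,1,0.03,0,1,0,0,0,1,0.03,0,1,0,0,0,1,0.03,0,1,0,0,0,1,0.03,0,1,0,0,0,1,0.03,0,1,0,0,0,1,0.03,0,1,0,0,0,1,0,0,1,0,0,0,1,0,0,1,0,0,0,0.7,0,0,1,0,0,0,0,0,0,1])

```text
t: 18.92
eef_pos: [438.6, 114.8, 221.9]
tcp_rot: [-0.003, 0.523, 0.852, -0.001]
wrist_force: [0.4, 0.4, -0.7]
width: 86.9
finger_force: 0.0
```

```bash
python3 -c "
from h import *
t=cams.read_camera('top');s=cams.read_camera('scene')
d=go(423,158,220)
for c,col,b in((t,'yellow',(320,150,460,320)),(s,'yellow',(130,150,340,380)),(s,'green',(270,110,420,250)),(t,'green',(190,200,300,315))):
  try: print(col,lid(c,col,b))
  except Exception as e: print(col,'hidden')
a=s['image'][80:280,180:440,::-1];b=t['image'][160:360,200:460,::-1]
cv2.imwrite('pics/g0.png',cv2.resize(np.vstack([np.hstack([a,b])]),None,fx=1.5,fy=1.5,interpolation=cv2.INTER_CUBIC))"
```

```text
t 19.0167 P [441.  110.7 222.3] zaxis [-0.004 -0.002 -1.   ] xang 116.6 j [-0.47  0.11  0.14  2.04 -0.02  1.    0.14] w 87.0 shift units [1.68 0.17 0.08] F [ 0.1 -0.1 -0.1]
yellow (((382.19049072265625, 228.64285278320312), 10.36819839477539), (372, 219, 21, 20))
yellow (((265.1129150390625, 271.4677429199219), 13.121355056762695), (252, 260, 27, 25))
green (((326.5, 163.5), 8.631438255310059), (318, 157, 18, 12))
green hidden
```

View pics/g0.png

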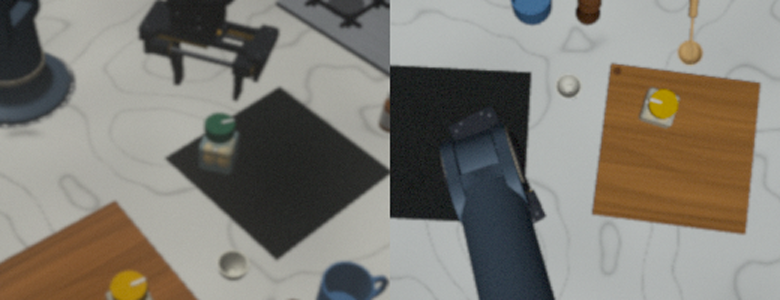

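Yellow stands upright on the board (top (382,229)); green hasn't moved. Now I'll centre over green and pre-turn the wrist.

Emit:
play_rows(plan=[0,0,0,0.8,0.17,0,1,0,0,0,0.8,0,0,1,0,0,0,0.08,0,0,1,0,0,-1,0,0,0,1,0,0,-1,0,0,0,1,0,0,-1,0,0,0,1,0,0,-1,0,0,0,1,0,0,-1,0,0,0,1,0,0,-1,0,0,0,1,0,0,-1,0,0,0,1,0,0,-1,0,0,0,1,0,0,-1,0,0,0,1,0,0,-1,0,0,0,1,0,0,-1,0,0,0,1,0,0,0,0,0,0,1,0,0,0,0,0,0,1])

```text
t: 20.35
eef_pos: [424.8, 156.2, 223.0]
tcp_rot: [-0.001, 0.007, 1.0, -0.001]
wrist_force: [-0.6, -0.4, -0.2]
width: 87.0
finger_force: 0.0
```

```bash
python3 -c "
from h import *
d=go(423,158,72);t=cams.read_camera('top');crop(t,382,229,18,'yl.png',10)"
```

```text
t 20.35 P [424.8 156.2 223. ] zaxis [-0.002 -0.001 -1.   ] xang 179.2 j [-0.46  0.1   0.02  2.03 -0.    1.01  1.11] w 87.0 shift units [0.05 0.06 5.03] F [-0.6 -0.4 -0.2]
```

View pics/yl.png

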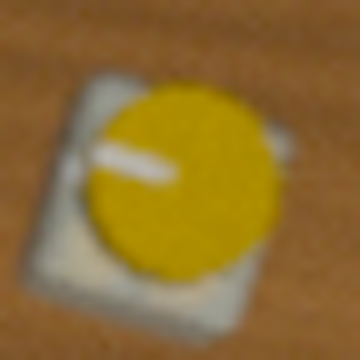

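The yellow bar (175,175)→(95,155) is aligned with the jar's edges and points to the pale dot at (70,168), so it's tight. Next is descending on green.

Emit:
play_rows(plan=[0,0,0,0.05,0.06,1,1,0,0,0,0,0,1,1,0,0,0,0,0,1,1,0,0,0,0,0,1,1,0,0,0,0,0,0.5,1,0,0,0,0,0,0.5,1,0,0,0,0,0,0,1,0,0,0,0,0,0,1])

```text
t: 21.07
eef_pos: [422.8, 158.8, 73.2]
tcp_rot: [-0.001, 0.006, 1.0, -0.001]
wrist_force: [-0.1, 0.8, -0.5]
width: 87.3
finger_force: 0.0
```

```bash
python3 -c "
from h import *
d=go(423,158,72)"
```

```text
t 21.0667 P [422.8 158.8  73.2] zaxis [-0.003 -0.001 -1.   ] xang 179.4 j [-0.46  0.32  0.01  2.19 -0.    0.64  1.11] w 87.3 shift units [-0.01 -0.02  0.04] F [-0.1  0.8 -0.5]
```

Emit:
play_rows(plan=[0,0,0,0,0,0,0,0,0,0,0,0,0,0,0,0,0,0,0,0,0,0,0,0,0,0,0,0,0,0,0,0,0,0,0,0,0,0,0,0,0,0,0,0,0,0,0,0,0,0,0,1,0,0,0,0,0,0,1,0,0,0,0,0,0,1,0,0,0,0,0,0,1,0,0,0,0,0,0,1,0,0,0,0,0,0,1,0,0,0,0,0,0,1,0,0,0,0,0,0,1,0,0,0,0,0,0,1,0,0,0,0,0,0,1,0,0,0,0,0,0,1,0,0,0,0,0,0,1,0,0,0,0])

```text
t: 22.65
eef_pos: [422.8, 158.7, 73.9]
tcp_rot: [-0.001, 0.571, 0.821, -0.001]
wrist_force: [-2.2, -2.2, 4.2]
width: 53.1
finger_force: 30.0
```

Emit:
play_rows(plan=[0,0,1,0,0,0,0,0,0,1,0,0,0,0,0,0,1,0,0,0,0,0,0,1,0,0,0,0,0,0,1,0,0,0,0,0,0,1,0,0,0,0,0,0,1,0,0,0,0,0,0,0.7,0,0,0,0,0,0,0.6,0,0,0,0,0,0,0.6,0,0,0,0,0,0,0.6,0,0,0,0,0,0,0.6,0,0,0,0,0,0,0.6,0,0,0,0,0,0,0.6,0,0,0,0,0,0,0.6,0,0,0,0,0,0,0.6,0,0,0,0,0,0,0,0,0,0,0])

```text
t: 24.07
eef_pos: [423.8, 159.6, 73.9]
tcp_rot: [0.0, 0.943, 0.334, 0.0]
wrist_force: [0.7, -0.1, 1.2]
width: 53.1
finger_force: 30.0
```

```bash
python3 -c "
from h import *
d=go(423,158,72)"
```

```text
t 24.0667 P [423.8 159.6  73.9] zaxis [ 0. -0. -1.] xang 39.0 j [-0.96  0.36  0.61  2.21 -0.34  0.65 -0.99] w 53.1 shift units [-0.05  0.03  0.06] F [ 0.7 -0.1  1.2]
```

Emit:
play_rows(plan=[0,0,0,0,0,-0.3,0,0,0,0,0,0,-0.6,0,0,0,0,0,0,-1,0,0,0,0,0,0,-1,0,0,0,0,0,0,-1,0,0,0,0,0,0,-1,0,0,0,0,0,0,-1,0,0,0,0,0,0,-0.6,0,0,0,0,0,0,-0.3,0,0,0,0,0,0,0,0])

```text
t: 24.9
eef_pos: [423.5, 159.3, 278.8]
tcp_rot: [-0.001, 0.942, 0.335, 0.0]
wrist_force: [0.1, 0.1, -5.7]
width: 53.0
finger_force: 30.0
```

Emit:
play_rows(plan=[0,0,-1,0,0,0,0,0,0,-1,0,0,0,0,0,0,-1,0,0,0,0,0,0,-1,0,0,0,0,0,0,-1,0,0,0,0,0,0,-1,0,0,0,0,0,0,-1,0,0,0,0,0,0,-1,0,0,0,0,0,0,-1,0,0,0,0,0,0,-1,0,0,0,0,0,0,-1,0,0,0,0,0,0,-1,0,0,0,0,0,0,-0.5,0,0,0,0,0,0,0,0,0,0,0])

```text
t: 26.07
eef_pos: [421.7, 158.5, 275.4]
tcp_rot: [-0.001, 0.568, 0.823, -0.003]
wrist_force: [-0.3, 0.1, -6.2]
width: 53.6
finger_force: 30.0
```

Emit:
play_rows(plan=[0,0,0,0,0.4,-0.2,0,0,0,0,0,0.8,-0.5,0,0,0,0,0,0.8,-0.5,0,0,0,0,0,0.8,-0.5,0,0,0,0,0,0.8,-0.5,0,0,0,0,0,0.8,-0.5,0,0,0,0,0,0.8,-0.5,0,0,0,0,0,0.8,-0.5,0,0,0,0,0,0.4,-0.3,0,0,0,0,0,0,0,0])

```text
t: 26.9
eef_pos: [605.4, 228.6, 396.2]
tcp_rot: [0.001, 0.569, 0.822, -0.001]
wrist_force: [-1.0, 0.1, -5.3]
width: 53.3
finger_force: 30.0
```

Emit:
play_rows(plan=[-0.5,0,0,0,0,0,0,-0.5,0,0,0,0,0,0,-0.5,0,0,0,0,0,0,-0.5,0,0,0,0,0,0,-0.5,0,0,0,0,0,0,-0.5,0,0,0,0,0,0,-0.5,0,0,0,0,0,0,-0.5,0,0,0,0,0,0,-0.5,0,0,0,0,0,0,-0.5,0,0,0,0,0,0,-0.5,0,0,0,0,0,0,-0.5,0,0,0,0,0,0,-0.5,0,0,0,0,0,0,-0.5,0,0,0,0,0,0,-0.5,0,0,0,0,0,0,-0.5,0,0,0,0,0,0,0,0,0,0,0,0,0])

```text
t: 28.32
eef_pos: [598.9, 225.0, 390.9]
tcp_rot: [0.218, 0.525, 0.76, 0.315]
wrist_force: [-1.1, -0.8, -6.6]
width: 53.1
finger_force: 30.0
```

```bash
python3 -c "
from h import *
d=go(610,225,390)
t=cams.read_camera('top');s=cams.read_camera('scene')
a=s['image'][20:260,220:480,::-1];b=t['image'][110:350,170:430,::-1]
cv2.imwrite('pics/tilt2.png',cv2.resize(np.hstack([a,b]),None,fx=1.5,fy=1.5,interpolation=cv2.INTER_CUBIC))"
```

```text
t 28.3167 P [598.9 225.  390.9] zaxis [ 0.663  0.249 -0.706] xang 110.6 j [-1.15 -0.08  0.66  2.02  0.32  0.42 -0.35] w 53.1 shift units [-0.13  0.22  0.27] F [-1.1 -0.8 -6.6]
```

View pics/tilt2.png

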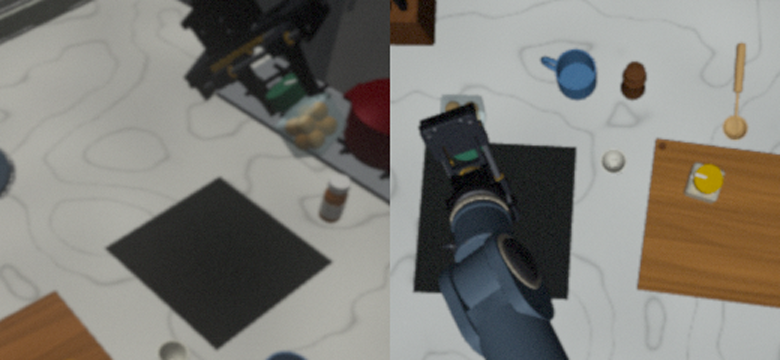

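Green jar leans at 45°, in line with the tool; yellow hasn't moved. Holding, then levelling.

Emit:
play_rows(plan=[0,0,0,0,0,0,0,0,0,0,0,0,0,0,0,0,0,0,0,0,0,0,0,0,0,0,0,0,0,0,0,0,0,0,0,0,0,0,0,0,0,0,0,0,0,0,0,0,0,0,0,0,0,0,0,0,0,0,0,0,0,0,0,0,0,0,0,0,0,0,0,0,0,0,0,0,0,0,0,0,0,0,0,0,0,0,0,0,0,0,0,0,0,0,0,0,0,0,0,0,0,0,0,0,0,0,0,0,0,0,0,0,0,0,0,0,0,0,0,0,0,0,0,0,0,0,0,0,0,0,0,0,0,0,0,0,0,0,0,0])

```text
t: 30.08
eef_pos: [603.1, 227.2, 397.3]
tcp_rot: [0.221, 0.524, 0.758, 0.32]
wrist_force: [-0.4, 0.9, -5.3]
width: 53.6
finger_force: 30.0
```

Emit:
play_rows(plan=[0,0,0,0,0,0,0,0,0,0,0,0,0,0,0,0,0,0,0,0,0,0,0,0,0,0,0,0,0,0,0,0,0,0,0,0.6,0,0,0,0,0,0,0.6,0,0,0,0,0,0,0.6,0,0,0,0,0,0,0.6,0,0,0,0,0,0,0.6,0,0,0,0,0,0,0.6,0,0,0,0,0,0,0.6,0,0,0,0,0,0,0.6,0,0,0,0,0,0,0.6,0,0,0,0,0,0,0.6,0,0,0,0,0,0,0.6,0,0,0,0,0,0,0.6,0,0,0,0,0,0,0.6,0,0,0,0,0,0,0,0,0,0,0,0,0])

```text
t: 31.67
eef_pos: [605.7, 229.2, 396.3]
tcp_rot: [0.007, 0.568, 0.823, 0.008]
wrist_force: [-0.1, 0.7, -7.1]
width: 53.4
finger_force: 30.0
```

```bash
cat >> h.py <<'E'
def level():
    P,Q,s=pose(); print("level turn units",((Q.inv()*R.from_matrix(np.c_[Q.apply([1,0,0])*[1,1,0],Q.apply([0,1,0])*[1,1,0],[0,0,-1]])).as_rotvec()/0.1).round(2))
E
python3 -c "
from h import *
d=go(434,-154,200);level()"
```

```text
t 31.6667 P [605.7 229.2 396.3] zaxis [ 0.02   0.004 -1.   ] xang 110.8 j [-0.96  0.38  0.77  1.39 -0.26  1.45  0.17] w 53.4 shift units [ -9.89 -10.02   6.37] F [-0.1  0.7 -7.1]
level turn units [0.2  0.03 0.  ]
```

Emit:
play_rows(plan=[0.2,0,0,-0.2,-0.2,0,0,0,0,0,-0.4,-0.4,0,0,0,0,0,-0.55,-0.55,0.2,0,0,0,0,-0.55,-0.55,0.2,0,0,0,0,-0.55,-0.55,0.2,0,0,0,0,-0.55,-0.55,0.2,0,0,0,0,-0.55,-0.55,0.3,0,0,0,0,-0.55,-0.55,0.3,0,0,0,0,-0.55,-0.55,0.3,0,0,0,0,-0.55,-0.55,0.4,0,0,0,0,-0.55,-0.55,0.4,0,0,0,0,-0.55,-0.55,0.4,0,0,0,0,-0.55,-0.55,0.4,0,0,0,0,-0.55,-0.55,0.4,0,0,0,0,-0.55,-0.55,0.4,0,0,0,0,-0.55,-0.55,0.4,0,0,0,0,-0.55,-0.55,0.4,0,0,0,0,-0.5,-0.55,0.4,0,0,0,0,-0.4,-0.4,0.4,0,0,0,0,-0.2,-0.2,0.4,0])

```text
t: 33.33
eef_pos: [426.1, -161.1, 214.8]
tcp_rot: [0.001, 0.57, 0.822, 0.001]
wrist_force: [0.6, 0.4, -6.2]
width: 53.3
finger_force: 30.0
```

Emit:
play_rows(plan=[0,0,0,0,0,0,0,0,0,0,0,0,0,0,0,0,0,0,0,0,0])

```text
t: 33.58
eef_pos: [428.5, -157.7, 215.6]
tcp_rot: [0.001, 0.568, 0.823, 0.0]
wrist_force: [0.3, 0.4, -5.2]
width: 53.5
finger_force: 30.0
```

```bash
python3 -c "
from h import *
d=go(434,-154,82);level()
t=cams.read_camera('top')
try: print(lid(t,'yellow',(320,150,460,320)))
except Exception: print('hidden')"
```

```text
t 33.5833 P [ 428.5 -157.7  215.6] zaxis [ 0.002  0.    -1.   ] xang 110.7 j [-0.61  0.15  0.98  2.08 -0.15  0.99  0.81] w 53.5 shift units [0.05 0.21 4.45] F [ 0.3  0.4 -5.2]
level turn units [0.01 0.01 0.  ]
(((382.39251708984375, 228.81776428222656), 10.45964527130127), (372, 219, 21, 21))
```

Emit:
play_rows(plan=[0,0,0,0.05,0.21,0.4,0,0,0,0,0,0,0.8,0,0,0,0,0,0,0.8,0,0,0,0,0,0,0.8,0,0,0,0,0,0,0.6,0,0,0,0,0,0,0.3,0,0,0,0,0,0,0.2,0,0,0,0,0,0,0.1,0,0,0,0,0,0,0,0,0,0,0,0,0,0,0])

```text
t: 34.47
eef_pos: [433.8, -154.7, 95.5]
tcp_rot: [0.001, 0.568, 0.823, -0.0]
wrist_force: [-0.2, -0.7, -5.7]
width: 53.4
finger_force: 30.0
```

```bash
python3 -c "
from h import *
d=go(434,-154,82);level()"
```

```text
t 34.4667 P [ 433.8 -154.7   95.5] zaxis [ 0.001 -0.001 -1.   ] xang 110.7 j [-0.42  0.38  0.83  2.19 -0.42  0.73  1.06] w 53.4 shift units [0.02 0.01 0.45] F [-0.2 -0.7 -5.7]
level turn units [ 0.    0.01 -0.  ]
```

Emit:
play_rows(plan=[0,0,0,0,0,0.1,0,0,0,0,0,0,0.08,0,0,0,0,0,0,0.05,0,0,0,0,0,0,0.05,0,0,0,0,0,0,0.04,0,0,0,0,0,0,0.04,0,0,0,0,0,0,0.04,0,0,0,0,0,0,0.04,0,0,0,0,0,0,0,0,0,0,0,0,0,0,0])

```text
t: 35.3
eef_pos: [432.9, -154.9, 81.9]
tcp_rot: [-0.0, 0.569, 0.822, -0.0]
wrist_force: [-2.4, 0.5, 3.7]
width: 53.6
finger_force: 30.0
```

Emit:
play_rows(plan=[0,0,0,0,0,0.04,0,0,0,0,0,0,0,0])

```text
t: 35.47
eef_pos: [432.8, -154.9, 81.7]
tcp_rot: [-0.001, 0.569, 0.822, 0.0]
wrist_force: [-6.3, 2.4, 18.1]
width: 53.5
finger_force: 30.0
```

Emit:
play_rows(plan=[0,0,0,0,0,-0.03,0,0,0,0,0,0,0,0.8,0,0,0,0,0,0,1,0,0,0,0,0,0,1,0,0,0,0,0,0,1,0,0,0,0,0,0,1,0,0,0,0,0,0,1,0,0,0,0,0,-0.5,1,0,0,0,0,0,-0.8,1,0,0,0,0,0,-1,1,0,0,0,0,0,-1,1,0,0,0,0,0,-1,1,0,0,0,0,0,-1,1,0,0,0,0,0,-0.5,1,0,0,0,0,0,0,1])

```text
t: 36.72
eef_pos: [435.3, -155.2, 258.3]
tcp_rot: [0.002, 0.568, 0.823, 0.002]
wrist_force: [0.9, 0.2, -0.6]
width: 87.1
finger_force: 0.0
```

Emit:
play_rows(plan=[0,0,0,0.5,0,0,1,0,0,0,1,0.3,0,1,0,0,0,1,0.3,0,1,0,0,0,1,0.3,0,1,0,0,0,1,0.3,0,1,0,0,0,1,0.3,0,1,0,0,0,1,0.3,0,1,0,0,0,1,0.3,0,1,0,0,0,1,0.3,0,1,0,0,0,1,0.3,0,1,0,0,0,0.5,0,0,1,0,0,0,0,0,0,1])

```text
t: 37.72
eef_pos: [401.2, 158.2, 253.8]
tcp_rot: [-0.001, 0.566, 0.824, -0.002]
wrist_force: [-0.7, -0.4, -0.4]
width: 87.2
finger_force: 0.0
```

```bash
python3 -c "
from h import *
t=cams.read_camera('top');s=cams.read_camera('scene')
d=go(434,-154,82)
for col in('yellow','green'):
  (u,r),_=lid(t,col,(335,190,450,318)); p=onz(t,u,110); print(col,u,r,p, proj(s,p), lid(s,col,(140,180,340,380))[0])
a=s['image'][180:380,120:340,::-1];b=t['image'][190:340,320:470,::-1]
cv2.imwrite('pics/end.png',np.hstack([cv2.resize(a,(440,400)),cv2.resize(t['image'][275:325,345:395,::-1] if 0 else t['image'][200:320,340:400,::-1],(200,400),interpolation=cv2.INTER_CUBIC)]))"
```

```text
t 37.8167 P [402.4 154.4 254.1] zaxis [-0.003 -0.002 -1.   ] xang 110.7 j [-1.09  0.01  0.64  2.06 -0.01  1.08 -0.08] w 87.1 shift units [-9.98 -2.64  5.76] F [ 0.3 -0.7 -0.7]
yellow (382.2096862792969, 228.75807189941406) 10.313228607177734 [ 573.5148099  -171.38821044  110.        ] [264.91319816 271.33926436] ((265.5721740722656, 271.86083984375), 12.971786499023438)
green (376.6707458496094, 280.0853576660156) 9.203425407409668 [ 432.68690944 -155.43722661  110.        ] [231.30417562 228.82173622] ((231.88095092773438, 229.8095245361328), 9.436753273010254)
```

View pics/end.png

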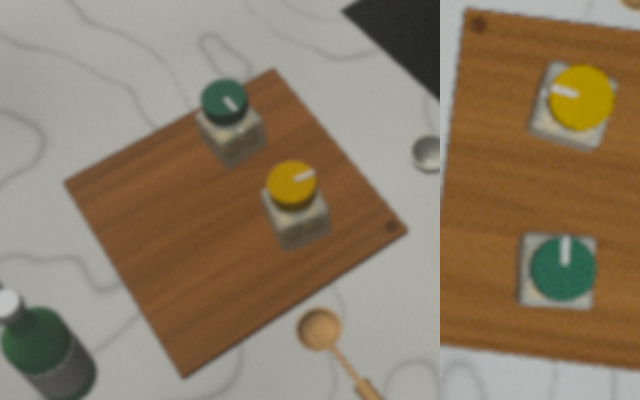

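Both jars stand upright on the board, inside its edges. Their bars are square to the jar sides (green (566,265)→(566,238), yellow pointing left), so the lids are tight.

```bash
python3 -c "
from plant import job
print(job.hand_in())"
```

```text
the job is handed in; nothing more can be done
None
```

I tightened and leaned the yellow jar, then the green jar (no red or blue was there); both now stand upright on the board with tight lids, and I handed the job in at about 38 s without getting a verdict back.

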